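Open the gate of the sanding bay by its thumb latch

TASK

Open the sanding bay: with the fingers press the thumb piece of the gate's latch down until the bar behind the gate is lifted out of its catch, gently and without forcing it once it goes hard, and keep it down while you push the gate off the catch into the bay. Then swing the gate on, not flinging it, until it stands wide open, about square to the front, and leave it there. Do not shift anything else on the bench or in the bay.

Things in the scene. Friction and masses are not known exactly. Their poses are not given: they have to be found in the camera images.
- bay: Sanding bay, fixed, 18 mm plywood boards 165 mm high on a 15 mm slotted bed. Origin: on the table right under the gate's upright hinge axis; +x level into the bay, +y level along its front to the hinge side (left from the robot). Front: hinge post y 11 to 57 mm, gate -10 to -250, latch post -254 to -300, fixed board to -520; the posts stand out in front to x = -36 mm. Side boards run 400 mm back.
- gate (a joint): Gate's angle about its upright hinge: 0 shut, grows as the free end swings into the bay, 1.57 square, stop 1.6. Panel 18 mm thick, centred on the hinge axis, z 27 to 165 mm. At angle q it runs from the hinge along (sin q, -cos q) in the bay's axes, its front face looks along (-cos q, -sin q). It stays where it is left; 1 N at the thumb piece swings it. Latched, it has 0.014 rad of play.
- gate_edge (a point): Upper corner of the gate's free end: on the panel's mid-plane, 250 mm from the hinge axis, at the gate's top edge (z = 165 mm). The gate's front carries the thumb piece and, below it, a fixed steel pull bow (z 45 to 103 mm, 43 mm proud); nothing stands above the gate.
- bar_bolt (a point): Bolt of the latch bar, on the gate's back 75 mm from the hinge axis, z = 139 mm. The steel bar (230 x 18 x 8 mm, about 0.26 kg) reaches from here past the gate's free end and falls by its own weight behind the catch's horn. At rest its underside is at z = 130 mm; it clears the horn when its end has risen 12 mm and meets the end of its guide at 13.7 mm.
- catch (a point): Top of the horn of the steel catch on the back of the latch post: 22 mm wide, 12 mm thick, top at z = 142 mm, 279 mm from the hinge axis, 36 mm behind the front's mid-plane. It holds the bar against swinging into the bay. With the gate at 0.09 rad or more the bar has passed it and may drop.
- thumb: Steel thumb piece, a rocker. Origin: its level pin, in the panel's mid-plane 170 mm from the hinge axis, z = 135 mm. Pressing its pad raises the toe behind, which lifts the bar. Toes are bent differently: 0 to 14 mm of idle pad travel at about 1 N, then 9 mm at about 3 N until the bar is clear; 1 to 2 mm on it goes hard: stop. Over 15 N bends it; 6 to 10 N holds it. Let go, it springs up.
- thumb_pad (a point): On top of the thumb piece's dished pad, 40 mm out from the pin. The pad is a plate 18 to 58 mm out from the pin, 42 mm wide along the gate, with a rim 7 mm high across it 24 to 28 mm out, which takes the push. At rest it slopes up and out by 0.38 rad; this point is then 36 mm out from the panel's mid-plane, z = 151 mm, 14 mm below the gate's top. It moves with the pad.
- plaster: Bystander: stepped white plaster block 75 x 90 x 100 mm standing on the bed in the right part of the bay, out of the gate's swing. Origin: centre of its underside.
- platter: Bystander: turned wooden disc, 110 mm across, 22 mm high, on the table in front of the bay, far right. Origin: centre of its underside.
- wedge: Bystander: thin wooden slip 35 x 90 x 14 mm on the table in front of the gate. Origin: centre of its underside.
- cork_block: Bystander: cork sanding block 60 x 105 x 32 mm on the table in front of the fixed board. Origin: centre of its underside.
- rasp: Bystander: rasp with wooden handle, 237 mm long, 24 mm high, lying on the table in front of the latch end of the gate, handle towards the robot. Origin: on the table under the middle of its blade.
- wax_tin: Bystander: round metal tin 75 mm across, 44 mm high, on the table in front of the hinge post. Origin: centre of its underside.
- ear_muffs: Bystander: ear defenders lying on the table left of the gate, 195 x 200 mm, 44 mm high. Origin: on the table between the two cups.

How it is judged:
On the way, in this order (a step that is already met when the one before it is completed fails the run):
1. the fingers press on the thumb piece while the gate is still shut (contact force between the fingers and thumb above 1 N and value of joint gate below 0.03 rad), for 0.1 s.
2. the gate is pushed off its catch with the fingers still on the thumb piece (contact force between the fingers and thumb above 0.5 N and value of joint gate above 0.05 rad), for 0.05 s.
At the end, for the whole second after the job is handed in: The gate stands still, wide open: at least 1.25 rad (72 degrees; square is 1.57), and nothing else has been shifted (value of joint gate above 1.25 rad and velocity of joint gate between -0.05 and 0.05 rad/s); the robot touches nothing.
It fails at once if the thumb piece is pressed or pushed with more than 15 N (it bends) (contact force between any of the fingers, the arm and thumb above 15 N).
It fails at once if the gate is flung (faster than 2 rad/s) (velocity of joint gate above 2 rad/s).
It fails at once if a bystander is shifted by more than 15 mm (distance of any of plaster, platter, wedge, cork_block, rasp, wax_tin, ear_muffs from where it was at the start of the episode above 0.015 m).
It also fails if it takes over 58 s, if anything falls off the work surface, if the arm or the gripper's body presses on something with over 40 N, if the wrist force passes 120 N, or if a joint passes its speed limit or range.

ROBOT

A 7-joint arm with a two-finger parallel gripper is mounted at the origin on the work surface. World frame = base frame: x ahead of the robot, y to its left, z up, the work surface at z = 0. Lengths are in m, angles in rad, forces in N, time in s.
With the tool pointing down it reaches from about 0.425 to 0.825 m from the base axis. Payload 3.6 kg.
Tool frame: the origin (TCP) lies midway between the tips of the shut fingers; the grasp point (between the pads) lies 19 mm behind it (ctrl.hold_point_z is the distance from the TCP to the grasp point, in m); y points along the fingers, x is the direction in which the jaws open and shut, and the axes are right-handed (so a half turn about y gives the same grasp; the last joint's range is limited). The gripper opens to 85 mm and grips with 20 to 120 N. Pads are 22 mm wide; open, the fingers measure 114 mm over their backs; the gripper's body (76 mm by 85 mm) begins 54 mm behind the grasp point. The pads swing forward as they close: fully open they stand 13 mm farther back than shut.
Start: joints at [1.226, 0.615, -0.013, 1.423, 0.008, 1.103, -0.04], TCP at [0.203, -0.617, 0.231] pointing down, gripper open.
Joint ranges: [-3.12, 3.12], [-0.3, 2.06], [-1.34, 1.32], [0.26, 2.42], [-1.36, 4.5], [0.01, 1.98], [-2.84, 2.84]. Speed limits (rad/s): [2.79, 2.79, 3.14, 3.14, 3.14, 3.14, 3.14].

INTERFACE

Orientations are given as a unit quaternion [w, x, y, z].
In Python, from rig import ctrl, vision, workorder gives the robot as it stands. The module is installed in compiled form; this text tells all that it offers.
- The arm moves only by the shell command python3 -m crank 'ROWS' [OPENING] [FORCE]. ROWS is a JSON object of lists of equal length, an entry for each row: "travel": the shift along the tool's x, y, z in m, a list of three; "rot": the turn, a rotation vector about the tool's x, y, z in rad, a list of three. A call has 1 to 20 rows; each row is the pose to reach, as a shift and turn from the pose commanded when the call began, along the tool's axes at that moment; what a row does not reach only later rows make up. A row lasts 1/12 s, in which the tool goes at most 41.7 mm and 7.16 degrees, less where a joint would pass 70% of its speed; a pose out of reach is approached as far as the arm can. A call with a gripper value outside its range is refused whole. OPENING is the opening, from 0 (shut) to 1 (fully open), set as the call begins (- or left out, the last holds). The fingers move at their own pace and stop on an object; FORCE is the grip in N (left out, the last holds). Time passes only in rows, so rows that repeat a pose let the fingers close. It gives the time, the measured TCP pose, the force and the opening at its end, in the units of the state.
- ctrl.get_state(): the state, without advancing time (a new reading comes with each control period).
- vision.get_image(name): name is "side" or "top"; returns a dict with "color" (384x512x3 uint8, red, green, blue), "fov_y" (degrees; the focal length in pixels is half the picture's height over the tangent of half this angle, whatever the lens; pixels are square), "cx", "cy" (the principal point, pixels), "distortion" ([k1, k2, p1, p2, k3] as OpenCV has them; the pictures are not rectified), "rvec" (rotation vector, rad) and "tvec" (3), from world to camera coordinates, as OpenCV has them. Camera axes: x right, y down, z forward; pixel columns grow to the right and rows downward; lengths in m; the calibration is good to about 2 mm. A picture is of the moment at which its call begins. There is no depth.
- workorder.finish_job(): hands the job in, once; it reports no verdict.
The state is a dict: "time_s": time; "joint_positions": joint angles; "qd": joint speeds; "joint_torque": joint torques, N m; "position": TCP position; "tcp_rot": TCP orientation; "contact_force": force on the tool from outside, world axes, zero at the start; "moment": the same for the moment, N m; "width": opening from 0.0 (shut) to 1.0 (fully open).
Only numpy, scipy, OpenCV 4.12 (cv2) and the standard library are available. Lean on these libraries where they do the work, as an engineer would, in place of code of your own. Each camera call takes 0.05 s, during which the arm holds its last target. There are 200 camera calls.

## Working session

There is one attempt and no reset: what is moved stays moved. The work goes in short steps, Python scripts to look and compute and a shell command to move; the robot and the scene stay as the last step left them, time stands still between calls to the robot, and variables do not carry over. Pictures are saved under pics/ and viewed, about 8 in all and at most 12, crops included, and the job is handed in when it is done.

```bash
mkdir -p pics; ls; python3 - <<'E'
from rig import ctrl, vision
import cv2
s=ctrl.get_state(); print({k:s[k] for k in('time_s','position','tcp_rot','contact_force','width')}, ctrl.hold_point_z)
for n in('side','top'):
    d=vision.get_image(n); cv2.imwrite(f'pics/{n}0.png',d['color'][:,:,::-1])
    print(n,{k:v for k,v in d.items() if k!='color'})
E
```

```text
pics
{'time_s': 0.0, 'position': array([ 0.20285256, -0.61672218,  0.23011403]), 'tcp_rot': array([ 0.57335365, -0.57230157,  0.41532612, -0.41381242]), 'contact_force': array([ 0.40787791, -0.70092408, -0.33068279]), 'width': 1.0007664199224169} 0.0187
side {'fov_y': 52.253418218109005, 'cx': 255.12373116432897, 'cy': 191.92295083619024, 'distortion': array([-0.07164497,  0.        ,  0.        ,  0.        ,  0.        ]), 'rvec': array([ 0.25231014, -2.68239328,  1.39280333]), 'tvec': array([0.45863457, 0.182183  , 1.11162184])}
top {'fov_y': 44.55214904979781, 'cx': 258.3073405622037, 'cy': 191.31019370314627, 'distortion': array([0.05616025, 0.        , 0.        , 0.        , 0.        ]), 'rvec': array([ 2.14305084, -2.20751353,  0.07102125]), 'tvec': array([-0.03155557,  0.49118502,  1.61765566])}
```

View pics/top0.png

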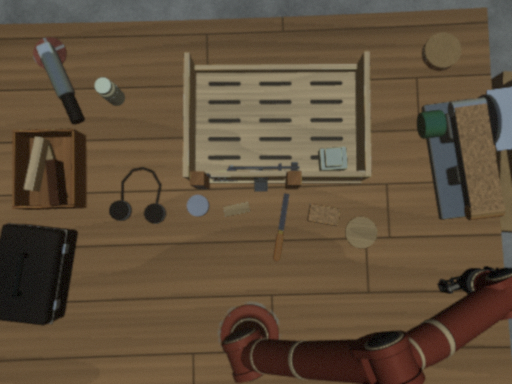

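View pics/side0.png

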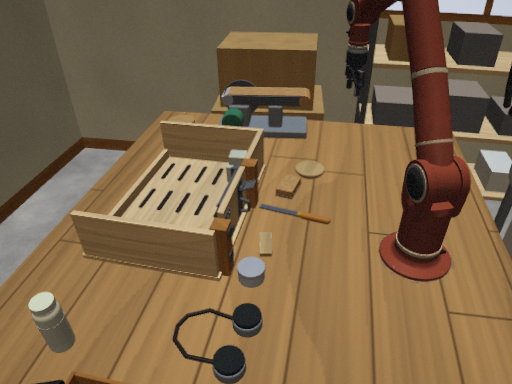

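Top view: hinge post is near (199,180), latch post near (293,179) and the thumb pad near (261,185). The side view shows the posts at (225,245) and (250,180). I'll enlarge both to get exact points.

```bash
python3 - <<'E'
import cv2,numpy as np
t=cv2.imread('pics/top0.png')[145:215,175:375]; s=cv2.imread('pics/side0.png')[130:280,190:320]
cv2.imwrite('pics/t1.png',cv2.resize(t,None,fx=4,fy=4,interpolation=cv2.INTER_CUBIC))
cv2.imwrite('pics/s1.png',cv2.resize(s,None,fx=4,fy=4,interpolation=cv2.INTER_CUBIC))
E
cat > h.py <<'E'
import numpy as np,cv2
from rig import ctrl,vision
from scipy.spatial.transform import Rotation as R
def cam(n):
    d=vision.get_image(n); h=d['color'].shape[0]; f=h/2/np.tan(np.radians(d['fov_y']/2))
    d['K']=np.array([[f,0,d['cx']],[0,f,d['cy']],[0,0,1]]); return d
def ray(d,uv):
    p=cv2.undistortPoints(np.float64([[uv]]),d['K'],d['distortion'])[0,0]
    M=cv2.Rodrigues(d['rvec'])[0]; return -M.T@d['tvec'], M.T@np.r_[p,1]
def onz(d,uv,z):
    o,r=ray(d,uv); return o+r*(z-o[2])/r[2]
def proj(d,P): return cv2.projectPoints(np.float64(P).reshape(-1,3),d['rvec'],d['tvec'],d['K'],d['distortion'])[0][:,0]
def tcpR():
    q=ctrl.get_state()['tcp_rot']; return R.from_quat(np.r_[q[1:],q[0]])
E
```

```text
(no output)
```

View pics/t1.png

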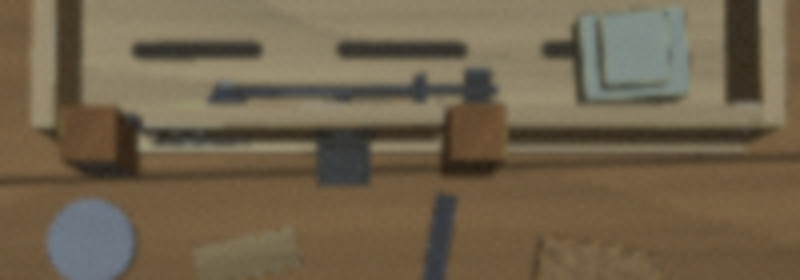

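View pics/s1.png

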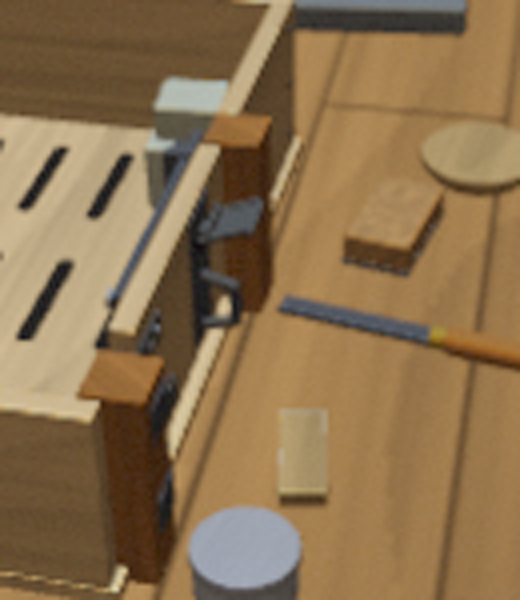

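The top crop shows the post tops at (61..118,104..161) and (450..505,104..160), and the pad at (318..370,133..185). The side crop shows the hinge post top quad (82,393),(105,350),(163,357),(147,403), and the latch post top near (205,140)..(271,118). I'll triangulate these.

```bash
python3 - <<'E'
from h import *
T=cam('top');S=cam('side')
t=lambda p:(175+(p[0]+.5)/4-.5,145+(p[1]+.5)/4-.5); s=lambda p:(190+(p[0]+.5)/4-.5,130+(p[1]+.5)/4-.5)
def tri(a,b):
    o,r=ray(T,t(a));o2,r2=ray(S,s(b)); r=r/np.linalg.norm(r);r2=r2/np.linalg.norm(r2)
    k=np.linalg.lstsq(np.c_[r,-r2],o2-o,rcond=None)[0]; p,q=o+k[0]*r,o2+k[1]*r2
    return (p+q)/2,np.linalg.norm(p-q)
# label: bay xy
pts={(9,57):((61,104),(82,393)),(-36,57):((61,161),(147,403)),(9,11):((119,106),(105,350)),(-36,11):((119,163),(163,357)),
(9,-254):((450,104),(205,140)),(9,-300):((503,104),(220,113)),(-36,-300):((505,160),(271,118)),(-36,-254):((447,160),(258,145))}
B=[];W=[]
for k,(a,b) in pts.items():
    p,e=tri(a,b);print(k,p.round(4),round(e,4)); B.append(k);W.append(p)
B=np.array(B)/1e3;W=np.array(W)
c=W[:,:2]
b0=B.mean(0);w0=c.mean(0)
H=(B-b0).T@(c-w0); yaw=np.arctan2(H[0,1]-H[1,0],H[0,0]+H[1,1])
M=np.array([[np.cos(yaw),-np.sin(yaw)],[np.sin(yaw),np.cos(yaw)]]); o=w0-M@b0
print('yaw',yaw,'o',o,'res',(c-(B@M.T+o)).round(4).tolist())
def w(x,y,z): return np.r_[M@[x,y]+o,z]
def tc(p): return ((p-np.array([175,145]))*4).round(0).tolist()
print('pad pred top',[tc(proj(T,w(x,y,z))[0]) for x,y,z in((-.017,-.149,.144),(-.017,-.191,.144),(-.053,-.191,.158),(-.053,-.149,.158))])
print('gate top',[tc(proj(T,w(x,y,.165))[0]) for x,y in((-.009,-.01),(-.009,-.25),(.009,-.25))])
print('bay corners',[tc(proj(T,w(x,y,.165))[0]) for x,y in((-.009,-.52),(.009,-.52))])
print('gate top side',[((proj(S,w(x,y,.165))[0]-[190,130])*4).round(0).tolist() for x,y in((-.009,-.01),(-.009,-.25),(.009,-.25),(.009,-.01))])
print('pad',w(-.036,-.17,.151),'rim at',w(-.025,-.17,.15))
np.savez('bay.npz',M=M,o=o,yaw=yaw)
E
```

```text
(9, 57) [0.5486 0.1681 0.1642] 0.0059
(-36, 57) [0.5046 0.1694 0.1636] 0.0026
(9, 11) [0.5464 0.1222 0.1626] 0.0047
(-36, 11) [0.5037 0.1237 0.1637] 0.0018
(9, -254) [ 0.5402 -0.1418  0.165 ] 0.0035
(9, -300) [ 0.5382 -0.184   0.1655] 0.0047
(-36, -300) [ 0.4949 -0.1837  0.1649] 0.0018
(-36, -254) [ 0.4961 -0.1376  0.1672] 0.0018
yaw -0.02795320199200737 o [0.53848283 0.11310551] res [[-0.0004, -0.0018], [0.0005, -0.0017], [-0.0014, -0.0017], [0.0009, -0.0014], [-0.0002, -0.0008], [-0.0009, 0.0031], [0.0008, 0.002], [0.0007, 0.0022]]
pad pred top [[317.0, 140.0], [369.0, 140.0], [369.0, 183.0], [316.0, 183.0]]
gate top [[142.0, 128.0], [443.0, 127.0], [443.0, 104.0]]
bay corners [[785.0, 126.0], [784.0, 103.0]]
gate top side [[133.0, 330.0], [222.0, 144.0], [200.0, 141.0], [107.0, 327.0]]
pad [ 0.49774547 -0.05582189  0.151     ] rim at [ 0.50874117 -0.05612934  0.15      ]
```

Fit is good: heights are 0.163–0.167 against 0.165, and the predicted pad matches its pixels. Next I'll work out the move to above the pad.

```bash
cat >> h.py <<'E'
_b=np.load('bay.npz'); M,o,yaw=_b['M'],_b['o'],float(_b['yaw'])
def w(x,y,z): return np.r_[M@[x,y]+o,z]
def bay(p): return np.r_[M.T@(np.array(p)[:2]-o),p[2]].round(4)
def goal(p,ang):
    """tool y down, tool x along +-bay y turned by ang (about world z)"""
    Rc=tcpR(); st=ctrl.get_state()
    best=None
    for k in(0,np.pi):
        a=yaw+ang+np.pi/2+k; x=np.r_[np.cos(a),np.sin(a),0];y=np.r_[0,0,-1]
        G=R.from_matrix(np.c_[x,y,np.cross(x,y)]); rv=(Rc.inv()*G).as_rotvec()
        if best is None or np.linalg.norm(rv)<np.linalg.norm(best): best=rv
    print('t',round(st['time_s'],2),'pos bay',bay(st['position']),'F',st['contact_force'].round(1),'q7',st['joint_positions'][6].round(2))
    print('travel',Rc.inv().apply(np.array(p)-st['position']).round(4),'rot',best.round(4))
E
python3 - <<'E'
from h import *
print(tcpR().as_matrix().round(3)); goal(w(-.043,-.17,.25),0)
E
```

```text
[[ 0.313 -0.001  0.95 ]
 [-0.95   0.002  0.313]
 [-0.002 -1.    -0.   ]]
t 0.2 pos bay [-0.315  -0.7392  0.2306] F [0.4 0.5 0.6] q7 -0.04
travel [-0.4433 -0.0187  0.4488] rot [ 3.000e-04  3.458e-01 -1.600e-03]
```

```bash
python3 -m crank '{"travel":[[-0.025,-0.019,0.025],[-0.05,-0.019,0.05],[-0.075,-0.019,0.075],[-0.1,-0.019,0.1],[-0.125,-0.019,0.125],[-0.15,-0.019,0.15],[-0.175,-0.019,0.175],[-0.2,-0.019,0.2],[-0.225,-0.019,0.225],[-0.25,-0.019,0.25],[-0.275,-0.019,0.275],[-0.3,-0.019,0.3],[-0.325,-0.019,0.325],[-0.35,-0.019,0.35],[-0.375,-0.019,0.375],[-0.4,-0.019,0.4],[-0.425,-0.019,0.428],[-0.443,-0.019,0.449],[-0.443,-0.019,0.449],[-0.443,-0.019,0.449]],"rot":[[0,0.02,0],[0,0.04,0],[0,0.06,0],[0,0.08,0],[0,0.1,0],[0,0.12,0],[0,0.14,0],[0,0.16,0],[0,0.18,0],[0,0.2,0],[0,0.22,0],[0,0.24,0],[0,0.26,0],[0,0.28,0],[0,0.3,0],[0,0.32,0],[0,0.346,-0.001],[0,0.346,-0.001],[0,0.346,-0.001],[0,0.346,-0.001]]}' 0 20; python3 - <<'E'
from h import *
goal(w(-.043,-.17,.18),0)
for n in('top','side'): cv2.imwrite(f'pics/{n}2.png',cam(n)['color'][:,:,::-1])
t=cv2.imread('pics/top2.png')[120:230,190:330];s=cv2.imread('pics/side2.png')[100:240,190:330]
cv2.imwrite('pics/c2.png',np.hstack([cv2.resize(i,(400,int(400*i.shape[0]/i.shape[1])),interpolation=2)[:314] for i in(t,s)] if 0 else [cv2.resize(t,(390,306),interpolation=2),cv2.resize(s,(390,390),interpolation=2)[:306]]))
E
```

```text
time_s: 1.87
position: [0.4916, -0.0544, 0.2501]
tcp_rot: [-0.494, 0.494, -0.506, 0.506]
contact_force: [-0.8, -0.4, 0.0]
width: -0.003
t 1.87 pos bay [-0.0422 -0.1688  0.2501] F [-0.8 -0.4  0. ] q7 -1.57
travel [ 0.0012  0.0701 -0.0008] rot [0.0002 0.0043 0.0005]
```

View pics/c2.png

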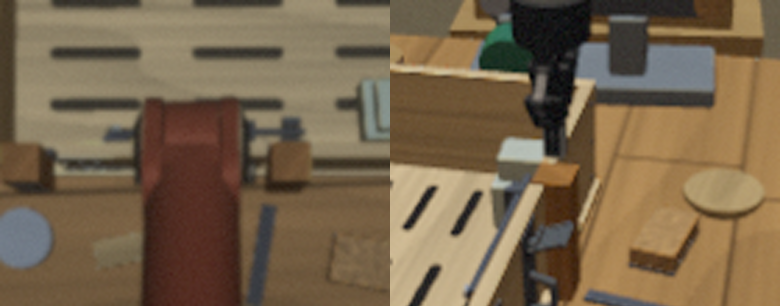

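The side crop shows the closed fingers right above the pad. Descending towards it.

```bash
python3 -m crank '{"travel":[[0.001,0.03,-0.001],[0.001,0.055,-0.001],[0.001,0.075,-0.001],[0.001,0.085,-0.001],[0.001,0.085,-0.001],[0.001,0.085,-0.001]],"rot":[[0,0,0],[0,0.004,0],[0,0.004,0],[0,0.004,0],[0,0.004,0],[0,0.004,0]]}'; python3 -m crank '{"travel":[[0,0.002,0],[0,0.004,0],[0,0.006,0],[0,0.008,0],[0,0.008,0],[0,0.008,0]],"rot":[[0,0,0],[0,0,0],[0,0,0],[0,0,0],[0,0,0],[0,0,0]]}'
```

```text
time_s: 2.47
position: [0.4895, -0.059, 0.1652]
tcp_rot: [-0.491, 0.492, -0.509, 0.509]
contact_force: [0.2, 0.0, 0.6]
width: 0.0
time_s: 2.97
position: [0.4903, -0.0574, 0.1575]
tcp_rot: [-0.492, 0.492, -0.508, 0.508]
contact_force: [0.3, 0.2, -0.7]
width: -0.003
```

```bash
for i in 1 ; do python3 -m crank '{"travel":[[0,0.001,0],[0,0.002,0],[0,0.003,0],[0,0.003,0]],"rot":[[0,0,0],[0,0,0],[0,0,0],[0,0,0]]}'; python3 -m crank '{"travel":[[0,0.001,0],[0,0.002,0],[0,0.003,0],[0,0.003,0]],"rot":[[0,0,0],[0,0,0],[0,0,0],[0,0,0]]}';  python3 -m crank '{"travel":[[0,0.001,0],[0,0.002,0],[0,0.003,0],[0,0.003,0]],"rot":[[0,0,0],[0,0,0],[0,0,0],[0,0,0]]}'; done | egrep 'pos|force'; python3 - <<'E'
from h import *
for _ in range(1):
    goal(w(-.043,-.17,.15),0)
E
```

```text
position: [0.4901, -0.0573, 0.1541]
contact_force: [0.2, -0.1, 1.3]
position: [0.49, -0.0573, 0.1511]
contact_force: [0.1, 0.1, 1.4]
position: [0.4901, -0.0574, 0.1481]
contact_force: [-0.3, -0.9, 1.6]
t 3.97 pos bay [-0.0436 -0.1718  0.1481] F [-0.3 -0.9  1.6] q7 -1.59
travel [-0.0018 -0.0019  0.0006] rot [ 0.0001 -0.0042  0.0009]
```

```bash
python3 -m crank '{"travel":[[0,0.001,0],[0,0.002,0],[0,0.003,0],[0,0.003,0]],"rot":[[0,0,0],[0,0,0],[0,0,0],[0,0,0]]}'| egrep 'pos|force'; python3 -m crank '{"travel":[[0,0.001,0],[0,0.002,0],[0,0.003,0],[0,0.003,0]],"rot":[[0,0,0],[0,0,0],[0,0,0],[0,0,0]]}'| egrep 'pos|force';python3 - <<'E'
from h import *
import time
for n in('top','side'): cv2.imwrite(f'pics/{n}3.png',cam(n)['color'][:,:,::-1])
E
```

```text
position: [0.4901, -0.0574, 0.1453]
contact_force: [-0.1, 0.2, 2.6]
position: [0.4902, -0.0576, 0.1423]
contact_force: [-0.5, 0.6, 2.7]
```

```bash
python3 -m crank '{"travel":[[0,0.001,0],[0,0.002,0],[0,0.002,0]],"rot":[[0,0,0],[0,0,0],[0,0,0]]}'| egrep 'pos|force'; python3 -m crank '{"travel":[[0,0.001,0],[0,0.002,0],[0,0.002,0]],"rot":[[0,0,0],[0,0,0],[0,0,0]]}'| egrep 'pos|force'
```

```text
position: [0.4901, -0.0575, 0.1401]
contact_force: [-1.0, -0.4, 2.7]
position: [0.49, -0.0575, 0.1381]
contact_force: [-0.7, -0.8, 2.9]
```

```bash
python3 -m crank '{"travel":[[0,0.001,0],[0,0.0015,0],[0,0.0015,0]],"rot":[[0,0,0],[0,0,0],[0,0,0]]}'| egrep 'pos|force'
```

```text
position: [0.4901, -0.0576, 0.1368]
contact_force: [-0.1, -1.9, 2.8]
```

```bash
python3 -m crank '{"travel":[[0,0.0005,0],[0,0.001,0],[0,0.001,0]],"rot":[[0,0,0],[0,0,0],[0,0,0]]}'| egrep 'pos|force'
```

```text
position: [0.4903, -0.0575, 0.1359]
contact_force: [-1.1, -2.3, 3.8]
```

```bash
python3 -m crank '{"travel":[[0,0.0005,0],[0,0.001,0],[0,0.001,0]],"rot":[[0,0,0],[0,0,0],[0,0,0]]}'| egrep 'pos|force'
```

```text
position: [0.4903, -0.0576, 0.1348]
contact_force: [-1.7, -1.0, 2.8]
```

```bash
python3 -m crank '{"travel":[[0,0.0005,0],[0,0.001,0],[0,0.001,0]],"rot":[[0,0,0],[0,0,0],[0,0,0]]}'| egrep 'pos|force'
```

```text
position: [0.4903, -0.0575, 0.1338]
contact_force: [0.9, -2.4, 3.7]
```

```bash
python3 -m crank '{"travel":[[0,0.0005,0],[0,0.0005,0],[0,0.0005,0]],"rot":[[0,0,0],[0,0,0],[0,0,0]]}'| egrep 'pos|force'
```

```text
position: [0.4904, -0.0575, 0.1333]
contact_force: [-0.2, -2.4, 3.4]
```

```bash
python3 -m crank '{"travel":[[0,0.0005,0],[0,0.0005,0],[0,0.0005,0]],"rot":[[0,0,0],[0,0,0],[0,0,0]]}'| egrep 'pos|force'
```

```text
position: [0.4904, -0.0575, 0.1329]
contact_force: [0.4, -3.1, 4.0]
```

```bash
python3 -m crank '{"travel":[[0,0.0005,0],[0,0.0005,0],[0,0.0005,0]],"rot":[[0,0,0],[0,0,0],[0,0,0]]}'| egrep 'pos|force'
```

```text
position: [0.4904, -0.0575, 0.1326]
contact_force: [0.5, -2.9, 5.8]
```

```bash
python3 -m crank '{"travel":[[0,0.0005,0],[0,0.0005,0],[0,0.0005,0]],"rot":[[0,0,0],[0,0,0],[0,0,0]]}'| egrep 'pos|force'; python3 -c "
from h import *
for n in('top','side'): cv2.imwrite(f'pics/{n}4.png',cam(n)['color'][:,:,::-1])
s=[cv2.imread(f'pics/side{k}.png')[120:250,200:290] for k in(2,4)]
cv2.imwrite('pics/c4.png',cv2.resize(np.hstack(s),None,fx=4,fy=4,interpolation=2))"
```

```text
position: [0.4904, -0.0575, 0.1323]
contact_force: [-0.6, -2.8, 7.0]
```

View pics/c4.png

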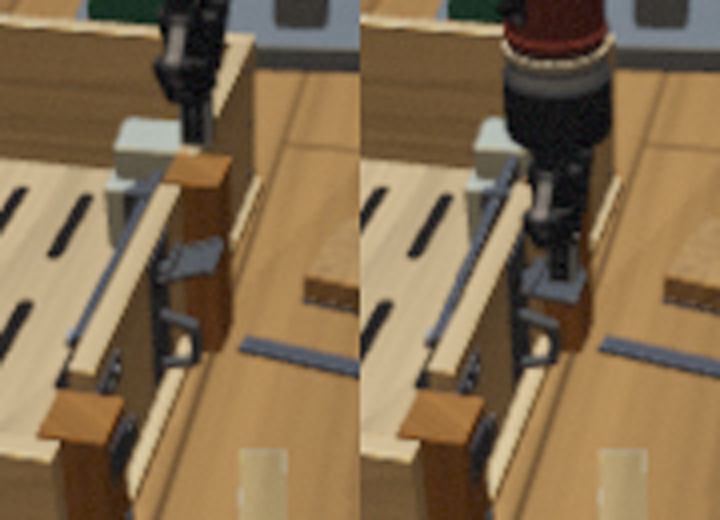

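Force is now rising hard (7 N) and the bar is visibly raised, so pressing stops here. Pushing the gate in, starting with a short move.

```bash
python3 -m crank '{"travel":[[0,0,0.001],[0,0,0.002],[0,0,0.003],[0,0,0.004],[0,0,0.005],[0,0,0.006]],"rot":[[0,0,0],[0,0,0],[0,0,0],[0,0,0],[0,0,0],[0,0,0]]}'| egrep 'pos|force'
```

```text
position: [0.496, -0.0586, 0.1323]
contact_force: [-2.4, -3.8, 7.2]
```

```bash
python3 -m crank '{"travel":[[0,0,0.001],[0,0,0.002],[0.0005,0,0.003],[0.0005,0,0.004],[0.001,0,0.005],[0.001,0,0.006]],"rot":[[0,-0.005,0],[0,-0.01,0],[0,-0.015,0],[0,-0.02,0],[0,-0.025,0],[0,-0.03,0]]}'| egrep 'pos|force'; python3 -c "
from h import *
goal(w(-.043,-.172,.15),0)
for n in('top','side'): cv2.imwrite(f'pics/{n}5.png',cam(n)['color'][:,:,::-1])
a=cv2.imread('pics/side5.png')[130:250,190:290];b=cv2.imread('pics/top5.png')[140:200,185:305]
cv2.imwrite('pics/c5.png',np.vstack([cv2.resize(a,(480,400)[:2] if 0 else (400,480),interpolation=2)[:380],cv2.resize(b,(400,200),interpolation=2)]))"
```

```text
position: [0.5021, -0.0599, 0.1323]
contact_force: [-1.5, -4.5, 6.4]
t 8.33 pos bay [-0.0315 -0.1739  0.1323] F [-1.5 -4.5  6.4] q7 -1.57
travel [-0.0022 -0.0177 -0.0114] rot [-0.0003  0.0252  0.0023]
```

View pics/c5.png

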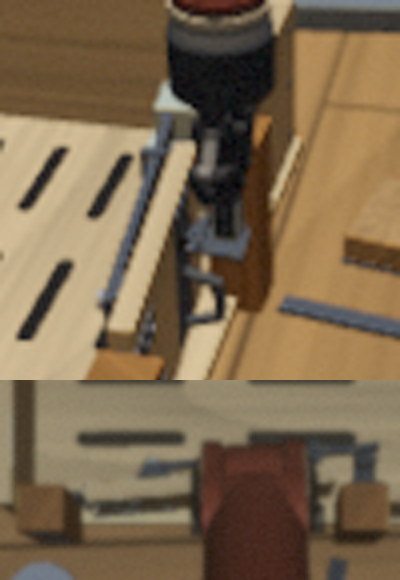

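Gate has left the post plane (side crop: its free end is clear of the latch post). Carrying on past 0.09 rad with the thumb still held.

```bash
python3 -m crank '{"travel":[[0.001,0,0.002],[0.001,0,0.004],[0.002,0,0.006],[0.003,0,0.008],[0.003,0,0.01],[0.004,0,0.012]],"rot":[[0,-0.012,0],[0,-0.024,0],[0,-0.036,0],[0,-0.048,0],[0,-0.06,0],[0,-0.072,0]]}'| egrep 'pos|force'; python3 -m crank '{"travel":[[0.001,0,0.002],[0.001,0,0.004],[0.002,0,0.006],[0.003,0,0.008],[0.004,0,0.01],[0.005,0,0.012]],"rot":[[0,-0.012,0],[0,-0.024,0],[0,-0.036,0],[0,-0.048,0],[0,-0.06,0],[0,-0.072,0]]}'| egrep 'pos|force'; python3 -c "
from h import *
goal(w(-.043,-.172,.15),0)"
```

```text
position: [0.5145, -0.0622, 0.1324]
contact_force: [-0.5, -1.3, 6.8]
position: [0.5272, -0.0637, 0.1324]
contact_force: [-0.8, 2.9, 6.6]
t 9.43 pos bay [-0.0064 -0.177   0.1324] F [-0.8  2.9  6.6] q7 -1.45
travel [-0.0113 -0.0176 -0.0352] rot [-0.0017  0.1727 -0.0031]
```

Held throughout; estimated q≈0.2. Releasing: back off, lift, then move to push the panel face nearer its free end.

```bash
python3 -m crank '{"travel":[[0,-0.006,-0.003],[0,-0.015,-0.004],[0,-0.03,-0.004],[0,-0.055,-0.004],[0,-0.07,-0.004],[0,-0.07,-0.004]],"rot":[[0,0,0],[0,0,0],[0,0,0],[0,0,0],[0,0,0],[0,0,0]]}'| egrep 'pos|force'; python3 -c "
from h import *
goal(w(.0084,-.2177,.19),.2)
T=cam('top');S=cam('side')
a=S['color'][130:250,190:290,::-1];b=T['color'][140:200,185:305,::-1]
cv2.imwrite('pics/c6.png',np.vstack([cv2.resize(a,(400,480),interpolation=2)[:380],cv2.resize(b,(400,200),interpolation=2)]))
for q in(.15,.2,.25): print(q,'edge in c6 side',((proj(S,w(.25*np.sin(q),-.25*np.cos(q),.165))[0]-[190,130])*4).round())"
```

```text
position: [0.5238, -0.0673, 0.2051]
contact_force: [0.5, -0.3, -0.3]
t 9.93 pos bay [-0.0097 -0.1808  0.2051] F [ 0.5 -0.3 -0.3] q7 -1.43
travel [0.0394 0.0152 0.0115] rot [-0.0054 -0.0304  0.0022]
0.15 edge in c6 side [164. 140.]
0.2 edge in c6 side [148. 139.]
0.25 edge in c6 side [132. 140.]
```

View pics/c6.png

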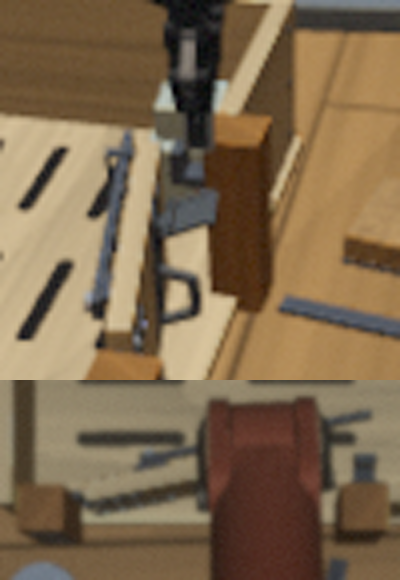

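Gate free-end corner is near (148,137) in the crop, so q≈0.2 as expected. The thumb has sprung up. Moving in front of the free end.

```bash
python3 -m crank '{"travel":[[0.015,0,0.002],[0.03,0,0.006],[0.039,0.005,0.01],[0.039,0.015,0.011],[0.039,0.04,0.011],[0.039,0.065,0.011],[0.039,0.065,0.011],[0.039,0.065,0.011]],"rot":[[0,0,0],[0,-0.03,0],[0,-0.03,0],[0,-0.03,0],[0,-0.03,0],[0,-0.03,0],[0,-0.03,0],[0,-0.03,0]]}'| egrep 'pos|force'; python3 -c "
from h import *
Rc=tcpR();st=ctrl.get_state();print(bay(st['position']),st['joint_positions'].round(2))
for q in np.arange(.2,1.56,.1):
    p=w(.215*np.sin(q)-.0195*np.cos(q),-.215*np.cos(q)-.0195*np.sin(q),.14)
    print(q.round(2),Rc.inv().apply(p-st['position']).round(3))"
```

```text
position: [0.5371, -0.1034, 0.1348]
contact_force: [0.8, -0.1, 0.4]
[ 0.0046 -0.2164  0.1348] [ 0.24  0.58 -0.14  1.83  0.11  0.75 -1.35]
0.2 [ 0.002 -0.005  0.019]
0.3 [ 0.003 -0.005  0.04 ]
0.4 [ 0.002 -0.006  0.062]
0.5 [-0.002 -0.006  0.083]
0.6 [-0.007 -0.006  0.104]
0.7 [-0.015 -0.006  0.124]
0.8 [-0.025 -0.006  0.144]
0.9 [-0.036 -0.006  0.162]
1.0 [-0.049 -0.006  0.179]
1.1 [-0.064 -0.006  0.195]
1.2 [-0.08  -0.006  0.209]
1.3 [-0.098 -0.006  0.221]
1.4 [-0.117 -0.006  0.232]
1.5 [-0.137 -0.006  0.24 ]
```

```bash
python3 -m crank '{"travel":[[0.001,-0.003,0.007],[0.002,-0.005,0.013],[0.002,-0.005,0.02],[0.003,-0.005,0.03],[0.003,-0.006,0.04],[0.003,-0.006,0.051],[0.002,-0.006,0.062],[0,-0.006,0.073],[-0.002,-0.006,0.083],[-0.004,-0.006,0.094],[-0.007,-0.006,0.104],[-0.011,-0.006,0.114],[-0.015,-0.006,0.124],[-0.02,-0.006,0.134],[-0.025,-0.006,0.144],[-0.03,-0.006,0.153],[-0.036,-0.006,0.162],[-0.042,-0.006,0.17],[-0.049,-0.006,0.179],[-0.049,-0.006,0.179]],"rot":[[0,0,0],[0,0,0],[0,0,0],[0,-0.05,0],[0,-0.1,0],[0,-0.15,0],[0,-0.2,0],[0,-0.25,0],[0,-0.3,0],[0,-0.35,0],[0,-0.4,0],[0,-0.45,0],[0,-0.5,0],[0,-0.55,0],[0,-0.6,0],[0,-0.65,0],[0,-0.7,0],[0,-0.75,0],[0,-0.8,0],[0,-0.8,0]]}'| egrep 'pos|force'; python3 -c "
from h import *
Rc=tcpR();st=ctrl.get_state();print(st['time_s'],bay(st['position']),st['joint_positions'].round(2))
for q in np.arange(1,1.56,.05):
    p=w(.215*np.sin(q)-.0195*np.cos(q),-.215*np.cos(q)-.0195*np.sin(q),.14)
    print(q.round(2),Rc.inv().apply(p-st['position']).round(3))
T=cam('top');S=cam('side')
a=S['color'][110:250,150:300,::-1];b=T['color'][100:200,180:330,::-1]
cv2.imwrite('pics/c7.png',np.vstack([cv2.resize(a,(420,392//1),interpolation=2)[:330],cv2.resize(b,(405,270),interpolation=2) if 0 else cv2.resize(b,(420,280),interpolation=2)[:270]]))
"
```

```text
position: [0.7089, -0.0226, 0.1438]
contact_force: [-0.7, 0.7, 0.4]
12.3667 [ 0.1741 -0.1309  0.1438] [ 0.17  0.81 -0.34  1.32  0.28  1.05 -0.8 ]
1.0 [-0.002  0.004 -0.003]
1.05 [-0.002  0.004  0.007]
1.1 [-0.001  0.004  0.018]
1.15 [-0.002  0.004  0.029]
1.2 [-0.003  0.004  0.04 ]
1.25 [-0.004  0.004  0.05 ]
1.3 [-0.006  0.004  0.061]
1.35 [-0.008  0.004  0.071]
1.4 [-0.011  0.004  0.082]
1.45 [-0.015  0.004  0.092]
1.5 [-0.019  0.004  0.102]
1.55 [-0.023  0.004  0.112]
```

View pics/c7.png

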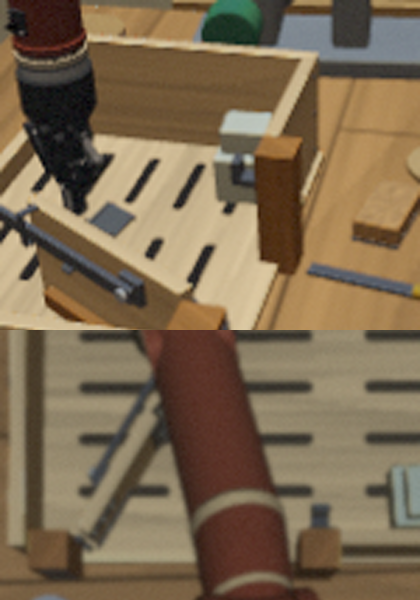

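Gate is following, at about 1.0 rad. On to about 1.5.

```bash
python3 -m crank '{"travel":[[-0.002,0.002,0.007],[-0.001,0.003,0.018],[-0.002,0.003,0.029],[-0.003,0.003,0.04],[-0.004,0.003,0.05],[-0.006,0.003,0.061],[-0.008,0.003,0.071],[-0.011,0.003,0.08],[-0.014,0.003,0.088],[-0.016,0.003,0.094],[-0.018,0.003,0.099],[-0.018,0.003,0.101],[-0.018,0.003,0.101]],"rot":[[0,-0.05,0],[0,-0.1,0],[0,-0.15,0],[0,-0.2,0],[0,-0.25,0],[0,-0.3,0],[0,-0.35,0],[0,-0.4,0],[0,-0.44,0],[0,-0.47,0],[0,-0.5,0],[0,-0.5,0],[0,-0.5,0]]}'| egrep 'time|pos|force'
```

```text
time_s: 13.55
position: [0.7489, 0.0684, 0.1399]
contact_force: [0.7, -0.1, 0.1]
```

```bash
python3 -m crank '{"travel":[[0,0,-0.008],[0,0,-0.025],[0,0,-0.045],[0,-0.02,-0.06],[0,-0.05,-0.075],[0,-0.085,-0.09],[0,-0.12,-0.1],[0,-0.12,-0.1]],"rot":[[0,0,0],[0,0,0],[0,0,0],[0,0,0],[0,0,0],[0,0,0],[0,0,0],[0,0,0]]}'| egrep 'time|pos|force'; python3 -c "
from h import *
T=cam('top');S=cam('side')
for n,d in(('S',S),('T',T)):
  for q in(1.4,1.5,1.57): print(n,q,'edge',proj(d,w(.25*np.sin(q),-.25*np.cos(q),.165))[0].round(1))
a=S['color'][110:310,80:340,::-1];b=T['color'][90:250,180:390,::-1]
cv2.imwrite('pics/c8.png',np.hstack([cv2.resize(a,(400,308),interpolation=2)[:304],cv2.resize(b,(400,304),interpolation=2)]))
"
```

```text
time_s: 14.22
position: [0.7424, -0.0386, 0.2697]
contact_force: [-0.3, -1.0, 2.0]
S 1.4 edge [140.2 194.5]
S 1.5 edge [135.2 199.4]
S 1.57 edge [132. 203.]
T 1.4 edge [221.   98.1]
T 1.5 edge [213.3  97.2]
T 1.57 edge [207.9  97. ]
```

View pics/c8.png

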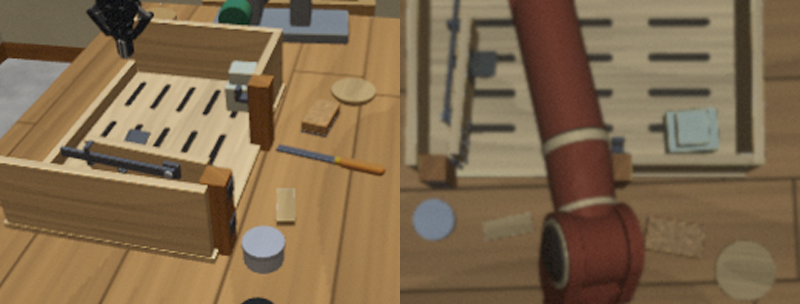

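The gate stands near square: its free end is at about (215,97) in the top view, so about 1.48 rad. The arm is clear and the bystanders are in place. Settling, then handing in.

```bash
python3 -m crank '{"travel":[[0,0,0],[0,0,0],[0,0,0],[0,0,0]],"rot":[[0,0,0],[0,0,0],[0,0,0],[0,0,0]]}'| egrep 'time|pos|force'; python3 -c "
import cv2,numpy as np
from h import *
a=cv2.imread('pics/side0.png').astype(int);b=cam('side')['color'][:,:,::-1].astype(int)
d=np.abs(a-b).max(2)>50
for n,(u,v,s) in dict(platter=(310,169,16),cork=(289,186,14),rasp=(295,214,36),wedge=(266,243,14),tin=(251,271,18),muffs=(215,340,45)).items(): print(n,d[max(v-s,0):v+s,u-s:u+s][:, :].sum())
from rig import workorder; print(workorder.finish_job())"
```

```text
time_s: 14.65
position: [0.7385, -0.0313, 0.2583]
contact_force: [-0.8, 0.7, 0.6]
platter 0
cork 0
rasp 0
wedge 0
tin 0
muffs 0
the job is handed in; nothing more can be done
None
```

The gate stands wide open at about 1.48 rad by the top picture (at least 1.25 needed), and the job was handed in at about 14.7 s of the 58 s allowed.

- **Latch:** I pressed the thumb piece down with the closed fingers until it went hard, at about 7 N. I kept it down while pushing the gate off the catch to about 0.2 rad. The largest force at the end of any move was about 9 N; the force was not read within moves.
- **Swing:** After letting the thumb piece spring up, I pushed the panel face near its free end slowly, at about 0.6 rad/s as commanded, until the gate was nearly square. Then I backed off and lifted clear.
- **Last checks:**
  - The wrist force was at noise level, so the robot touches nothing.
  - The side picture shows no change from the start around the platter, cork block, rasp, wedge, wax tin and ear muffs.
  - The plaster block was checked only by eye in the last pictures, where it looked unmoved.
  - The gate's speed at the end was not measured.
- **Disagreement:** Measured tool positions differed from the commanded ones by a few millimetres right after fast moves. The final pose also shifted about 14 mm while the arm settled in free space. Nothing failed.

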